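# Sweep the spent jars into the collecting pan

## Task

The three white jars with blue caps are spent: sweep them across the bench with the fingers, through the open front of the yellow collecting pan, until each lies or stands wholly inside, completely past the sloping front lip. Only push them along the surface, never lift them. Leave the dark amber jar standing where it is, and do not shift the other things on the bench.

Things in the scene. Friction and masses are not known exactly. Their poses are not given: they have to be found in the camera images.
- pan: yellow collecting pan fixed to the bench, 120 deep (x) x 220 wide (y) mm; walls 31 mm high at the back (+x) and sides, open at the front (-x) and top; floor 2 mm thick, its front 16 mm a lip sloping up from the bench. Origin on the bench under its centre: front edge at x = -60 mm, lip ends at x = -44, inner wall faces at x = +56 and y = +-106
- pan_mouth (a point): middle of the pan's front edge, on the bench. The four jars stand in a row before it, their centres 35 to 80 mm from the edge, at least 44 mm apart, on clear bench. The tall black instrument stack stands to the right of the pan: keep wrist and arm clear of it
- spent_a: spent jar: closed white sample jar with a blue screw cap, 30 mm diameter, 36 mm tall, about 30 g, standing on the bench at the start; origin at the centre of its underside, z up through the cap
- spent_b: spent jar: closed white sample jar with a blue screw cap, 30 mm diameter, 36 mm tall, about 30 g, standing on the bench at the start; origin at the centre of its underside, z up through the cap
- spent_c: spent jar: closed white sample jar with a blue screw cap, 30 mm diameter, 36 mm tall, about 30 g, standing on the bench at the start; origin at the centre of its underside, z up through the cap
- spent_a_mid (a point): middle of that spent jar, on its axis, 18 mm above its underside
- spent_b_mid (a point): middle of that spent jar, on its axis, 18 mm above its underside
- spent_c_mid (a point): middle of that spent jar, on its axis, 18 mm above its underside
- amber_jar: closed dark amber sample jar with a black cap, 30 mm diameter, 36 mm tall, standing in the row with the spent jars; origin at the centre of its underside; must stay where it is
- film_box: white carton 40 x 110 x 30 mm lying beside the pan on its +y side; origin under its centre; bystander
- timer: white bench timer 68 x 68 x 20 mm, to the right, in front of the black instrument stack; origin under its centre; bystander
- tube_cutter: orange tube cutter 36 x 67 x 20 mm, near and right of the jars; origin under its centre; bystander
- small_bottle: clear bottle with a blue cap, 56 mm diameter, 112 mm tall, far left near the hotplate; origin under its centre; bystander
- marker: marker pen with a blue cap, 138 mm long, 13 mm thick, lying at the far right; bystander
There are look-alikes about, which are no part of the job. Leave any purple or red look-alike of the spent_a alone. What is shaped like the spent_b but purple is not meant.

How it is judged:
At the end, for the whole second after the job is handed in: All three blue-capped jars are at rest in the pan, standing or lying, their middles within its walls and past the lip (x > -32 mm in the pan's frame), undersides below 30 mm; the amber jar stands upright (within 0.2 rad) within 15 mm of its start (x of spent_a_mid in the frame of pan between -0.032 and 0.06 m and y of spent_a_mid in the frame of pan between -0.11 and 0.11 m and height (world z) of each of spent_a, spent_b, spent_c below 0.03 m and linear speed of each of spent_a, spent_b, spent_c below 0.02 m/s and x of spent_b_mid in the frame of pan between -0.032 and 0.06 m and y of spent_b_mid in the frame of pan between -0.11 and 0.11 m and x of spent_c_mid in the frame of pan between -0.032 and 0.06 m and y of spent_c_mid in the frame of pan between -0.11 and 0.11 m and distance of amber_jar from where it was at the start of the episode below 0.015 m and angle between amber_jar's own z axis and vertical below 0.2 rad); the robot touches nothing.
It fails at once if a spent jar was lifted off the surface (height (world z) of any of spent_a, spent_b, spent_c above 0.03 m).
It fails at once if the amber jar was shifted by more than 15 mm or tipped over (distance of amber_jar from where it was at the start of the episode above 0.015 m or angle between amber_jar's own z axis and vertical above 0.6 rad).
It fails at once if another object on the bench was shifted by more than 20 mm (distance of any of film_box, timer, tube_cutter, small_bottle, marker from where it was at the start of the episode above 0.02 m).
It also fails if it takes over 58 s, if anything falls off the work surface, if the arm or the gripper's body presses on something with over 40 N, if the wrist force passes 120 N, or if a joint passes its speed limit or range.

## Robot

A 6-joint arm with a two-finger parallel gripper is mounted at the origin on a cart in front of the work surface, level with it; the furniture and walls round the work are solid. World frame = base frame: x ahead of the robot, y to its left, z up, the work surface at z = 0. Lengths are in m, angles in rad, forces in N, time in s.
With the tool pointing down it reaches from about 0.3 to 0.75 m from the base axis. Payload 8.5 kg.
Tool frame: the origin (TCP) lies on the centre line of the jaws, within the pads' length; the fingertips stand 14 mm ahead of it and the grasp point (between the pads) lies 5 mm behind it; z points along the fingers, y is the line along which they close (so a half turn about z gives the same grasp; the last joint's range is limited). The gripper opens to 85 mm and grips with 20 to 120 N. Pads are 22 mm wide; open, the fingers measure 114 mm over their backs; the gripper's body (76 mm by 85 mm) begins 54 mm behind the grasp point. The pads swing forward as they close: fully open they stand 13 mm farther back than shut.
Start: joints at [0.916, 0.381, 1.297, -0, 1.464, -0.215], TCP at [0.234, 0.498, 0.206] pointing down, gripper open.
Joint ranges: [-3.11, 3.11], [-0.89, 2.33], [0.22, 2.48], [-1.42, 4.56], [0.17, 2.85], [-2.88, 2.88]. Speed limits (rad/s): [2.39, 2.39, 3.14, 3.14, 3.14, 3.14].

## Interface

Orientations are given as a unit quaternion [x, y, z, w].
In Python, from workcell import * gives the robot as it stands.
- The arm moves only by the tool servo_tool, never from a script. Its argument "deltas" is a list of rows, each an object of numbers: "x", "y", "z": the shift along the tool's x, y, z in m; "wx", "wy", "wz": the turn, a rotation vector about the tool's x, y, z in degrees; "claw": the opening, from -1 (shut) to 1 (fully open). A call has 1 to 12 rows; each row is the pose to reach, as a shift and turn from the pose commanded when the call began, along the tool's axes at that moment; what a row does not reach only later rows make up. A row lasts 1/10 s, in which the tool goes at most 50 mm and 8.59 degrees, less where a joint would pass 70% of its speed; a pose out of reach is approached as far as the arm can. A call with a gripper value outside its range is refused whole. The fingers move at their own pace and stop on an object; "squeeze" is the grip in N (left out, the last holds). Time passes only in rows, so rows that repeat a pose let the fingers close. It gives the time, the measured TCP pose, the force, the opening and the grip force at its end, in the units of the state.
- get_obs(): the state, without advancing time (a new reading comes with each control period).
- camera(name): name is "side" or "top" or "wrist"; returns a dict with "image" (400x640x3 uint8, red, green, blue), "z_map" (400x640 float32, m along the optical axis (not along the pixel's ray), 0 where there is no reading), "intrinsics" (3x3 intrinsics, pixels), "dist" ([k1, k2, p1, p2, k3] as OpenCV has them; the pictures are not rectified), "world_from_camera" (4x4, takes a point from camera to world coordinates). Camera axes: x right, y up, looking along -z (the intrinsics and any distortion apply to the point x, -y, -z); pixel columns grow to the right and rows downward; lengths in m; the calibration is good to about 2 mm. A picture is of the moment at which its call begins.
- job_done(): hands the job in; it is judged then, once.
The state is a dict: "t": time; "joint_positions": joint angles; "qd": joint speeds; "joint_efforts": joint torques, N m; "eef_pos": TCP position; "eef_rot": TCP orientation; "wrist_force": force on the tool from outside, world axes, zero at the start; "wrist_torque": the same for the moment, N m; "width": finger opening in m; "finger_force": force on a finger pad.
Only numpy, scipy, OpenCV 4.12 (cv2) and the standard library are available. Lean on these libraries where they do the work, as an engineer would, in place of code of your own. Each camera call takes 0.05 s, during which the arm holds its last target. There are 200 camera calls.

## Working session

There is one attempt and no reset: what is moved stays moved. The work goes in short steps, Python scripts to look and compute and a tool call to move; the robot and the scene stay as the last step left them, time stands still between calls to the robot, and variables do not carry over. Pictures are saved under pics/ and viewed, at most 10 in all, crops included, and the job is handed in when it is done.

Besides the shell and the picture viewer there is one more tool, called after "Emit:" as name(argument=value, ...) on one line, values as JSON. servo_tool: Moves the arm, as the interface text tells. Its arguments: {"type":"object","properties":{"deltas":{"type":"array"},"squeeze":{"type":"number"}},"required":["deltas"]}

```bash
mkdir -p pics; ls
cat > h.py <<'E'
from workcell import *
import numpy as np, cv2
def ray(c,u,v):
    K=np.array(c["intrinsics"]);d=np.array(c["dist"])
    p=cv2.undistortPoints(np.array([[[u,v]]],float),K,d)[0,0]
    T=np.array(c["world_from_camera"])
    return T[:3,3],T[:3,:3]@np.array([p[0],-p[1],-1.])
def onplane(c,u,v,z):
    o,r=ray(c,u,v); return o+r*(z-o[2])/r[2]
def save(c,n,s=None):
    im=c["image"] if s is None else c["image"][s]
    cv2.imwrite("pics/"+n,cv2.cvtColor(np.ascontiguousarray(im),cv2.COLOR_RGB2BGR))
E
python3 - <<'E'
from h import *
o=get_obs();print(o["t"],o["eef_pos"],o["eef_rot"],o["width"])
for n in("top","side"):
    c=camera(n);save(c,n+"0.png");print(n,np.round(c["world_from_camera"],3).tolist())
    np.save(n+"0.npy",c,allow_pickle=True)
E
```

```text
pics
0.0 [0.23394506 0.49737902 0.20499462] [ 2.18113810e-01  9.75923052e-01 -6.79833974e-04 -3.16644366e-04] 0.08553803430229591
top [[0.023, 0.976, -0.217, 0.223], [-1.0, 0.022, -0.009, 0.221], [-0.004, 0.218, 0.976, 1.263], [0.0, 0.0, 0.0, 1.0]]
side [[0.965, 0.135, -0.227, 0.121], [-0.263, 0.566, -0.782, -1.015], [0.023, 0.813, 0.581, 0.957], [0.0, 0.0, 0.0, 1.0]]
```

View pics/top0.png

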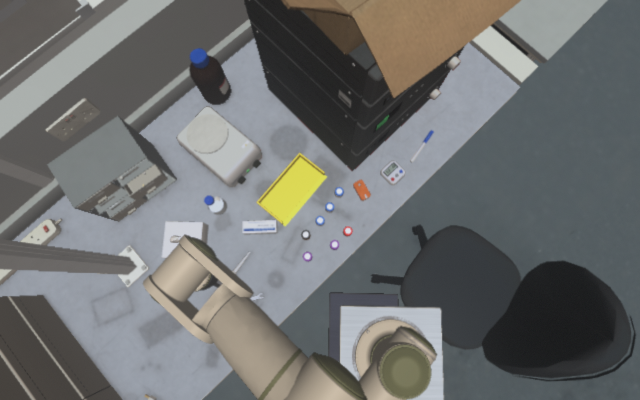

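View pics/side0.png

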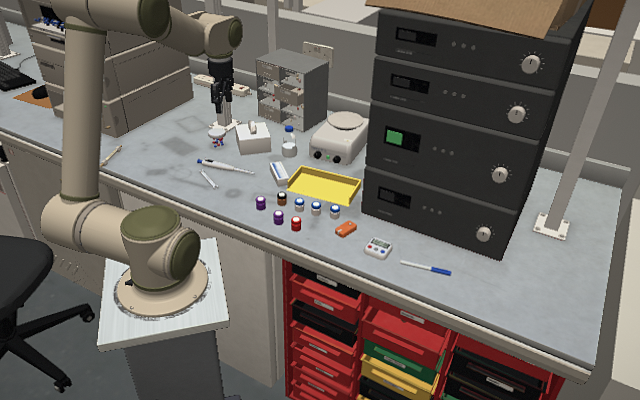

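The top view shows three blue caps at (339,192), (329,207) and (320,221). The amber jar with the black cap is at (306,235). The look-alikes are purple at (307,256) and (334,244), and red at (347,231). The pan is at (292,189), the cutter at (362,190), the film box at (259,227), and the stack begins near (355,165). I'll measure these and check a close crop.

Run:
```python
from h import *
t=np.load("top0.npy",allow_pickle=True).item();s=np.load("side0.npy",allow_pickle=True).item()
def blobs(c,lo,hi,box,z,n):
    h=cv2.cvtColor(c["image"],cv2.COLOR_RGB2HSV);m=cv2.inRange(h,lo,hi)
    x0,y0,x1,y1=box;k=np.zeros_like(m);k[y0:y1,x0:x1]=m[y0:y1,x0:x1]
    N,l,st,ce=cv2.connectedComponentsWithStats(k)
    for i in range(1,N):
        if st[i,4]>=8: print(n,ce[i].round(1),st[i,4],onplane(c,*ce[i],z).round(4))
    return k
tb=(270,140,410,275)
blobs(t,(95,70,40),(125,255,255),(300,180,346,275),.036,"blue T")
blobs(t,(0,0,0),(179,255,75),(296,226,315,245),.036,"black T")
blobs(t,(126,60,40),(165,255,255),tb,.036,"purple T")
blobs(t,(170,100,60),(179,255,255),tb,.036,"red T")
blobs(t,(0,100,60),(4,255,255),tb,.036,"red T")
blobs(t,(5,120,60),(18,255,255),tb,.02,"cutter T")
sb=(245,180,350,235)
blobs(s,(95,70,40),(125,255,255),(290,190,345,235),.034,"blue S")
blobs(s,(126,60,40),(165,255,255),sb,.034,"purple S")
k=blobs(t,(22,100,60),(38,255,255),(240,140,340,240),.0,"pan T")
cn=max(cv2.findContours(k,cv2.RETR_EXTERNAL,cv2.CHAIN_APPROX_NONE)[0],key=cv2.contourArea)
r=cv2.minAreaRect(cn);print("pan rect",r)
for p in cv2.boxPoints(r): print(p.round(1),"z0",onplane(t,*p,0).round(4),"z31",onplane(t,*p,.031).round(4))
# stack near corner by depth
for p in [(355,165),(410,128),(300,125),(362,190),(259,227),(392,173)]:
    u,v=p;d=t["z_map"][v,u];o,rr=ray(t,u,v);print(p,(o+rr*d).round(3))
a=cv2.resize(t["image"][140:275,240:410],None,fx=4,fy=4,interpolation=cv2.INTER_CUBIC)
cv2.imwrite("pics/crop0.png",a[:,:,::-1])
```

```text
blue T [338.9 191.1] 47 [0.5136 0.1697 0.036 ]
blue T [329.3 206.3] 42 [0.4623 0.2002 0.036 ]
blue T [320.  220.2] 40 [0.4164 0.2291 0.036 ]
purple T [333.9 244.7] 39 [0.3388 0.1833 0.036 ]
purple T [307.2 256.2] 36 [0.3005 0.2668 0.036 ]
red T [345.5 228.1] 10 [0.3925 0.147  0.036 ]
red T [349.9 232.7] 11 [0.3779 0.1327 0.036 ]
red T [345.2 233.2] 8 [0.3759 0.1476 0.036 ]
cutter T [361.3 189.4] 167 [0.5251 0.0949 0.02  ]
blue S [298.8 201.7] 41 [0.4128 0.2209 0.034 ]
blue S [315.8 205.2] 40 [0.4593 0.1908 0.034 ]
blue S [334.7 208.6] 46 [0.511  0.1608 0.034 ]
purple S [260.3 203.8] 90 [0.2954 0.2376 0.034 ]
purple S [278.  218.2] 101 [0.334  0.1541 0.034 ]
pan T [291.8 188.8] 2467 [0.5266 0.327  0.    ]
pan rect ((291.894287109375, 188.41029357910156), (37.524688720703125, 67.03147888183594), 40.3140983581543)
[255.9 201.8] z0 [ 0.4791  0.4456 -0.    ] z31 [0.4728 0.4401 0.031 ]
[299.3 150.7] z0 [0.6623 0.3065 0.    ] z31 [0.6516 0.3044 0.031 ]
[327.9 175. ] z0 [0.5777 0.2062 0.    ] z31 [0.569  0.2066 0.031 ]
[284.5 226.1] z0 [0.3995 0.3461 0.    ] z31 [0.3952 0.343  0.031 ]
(355, 165) [0.589 0.121 0.085]
(410, 128) [ 0.758 -0.08  -0.007]
(300, 125) [ 0.758  0.308 -0.003]
(362, 190) [0.523 0.092 0.019]
(259, 227) [0.391 0.426 0.027]
(392, 173) [ 0.585 -0.009  0.017]
```

View pics/crop0.png

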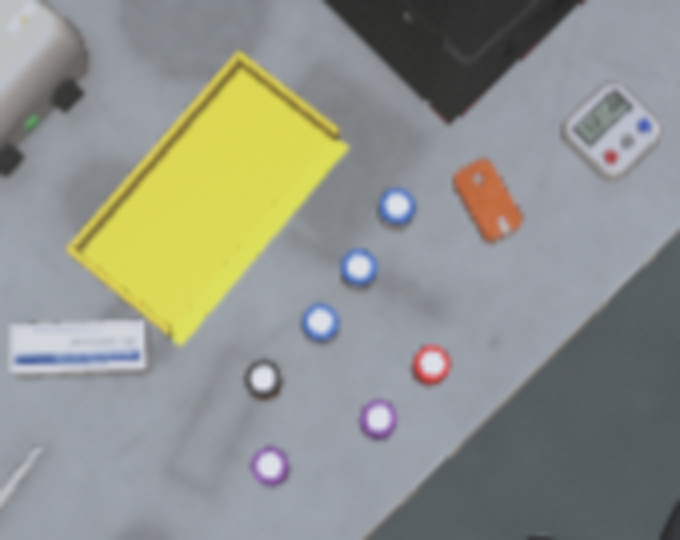

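The choice is clear: three white jars with blue rings, one dark jar with a black ring, and purple and red jars left alone. Next I move above a point behind the jar nearest the amber one, lining the jaws up with the pan front.

Emit:
servo_tool(deltas=[{"x":-0.027,"y":-0.021,"z":0,"wz":8.5,"claw":-0.6},{"x":-0.054,"y":-0.042,"z":0,"wz":17,"claw":-0.6},{"x":-0.08,"y":-0.063,"z":0,"wz":25.5,"claw":-0.6},{"x":-0.107,"y":-0.084,"z":0,"wz":34,"claw":-0.6},{"x":-0.134,"y":-0.105,"z":0,"wz":42.5,"claw":-0.6},{"x":-0.16,"y":-0.126,"z":0,"wz":51,"claw":-0.6},{"x":-0.188,"y":-0.147,"z":0,"wz":59.5,"claw":-0.6},{"x":-0.214,"y":-0.168,"z":0,"wz":68,"claw":-0.6},{"x":-0.241,"y":-0.189,"z":0,"wz":76.5,"claw":-0.6},{"x":-0.268,"y":-0.21,"z":0,"wz":85,"claw":-0.6},{"x":-0.268,"y":-0.21,"z":0,"wz":93.5,"claw":-0.6},{"x":-0.268,"y":-0.21,"z":0,"wz":102,"claw":-0.6}])

```text
invalid input at $.deltas[0]: expected keys x, y, z, wx, wy, wz, claw
```

Run:
```python
from h import *
o=get_obs();print(o["t"],o["eef_pos"],o["eef_rot"],o["width"],o["wrist_force"],o["joint_positions"])
c=camera("wrist");save(c,"w1.png");np.save("w1.npy",c,allow_pickle=True);print(np.round(c["world_from_camera"],3).tolist())
```

```text
0.1 [0.23398401 0.49740625 0.20507876] [ 2.18144119e-01  9.75916340e-01 -6.02552942e-04 -2.79523334e-04] 0.08563467833878946 [ 0.72047377 -0.13933881 -0.62292002] [ 9.15683480e-01  3.81121658e-01  1.29818060e+00 -1.13422700e-06
  1.46361886e+00 -2.15287856e-01]
[[0.427, -0.861, -0.278, 0.163], [0.904, 0.405, 0.133, 0.533], [-0.002, -0.309, 0.951, 0.375], [0.0, 0.0, 0.0, 1.0]]
```

View pics/w1.png

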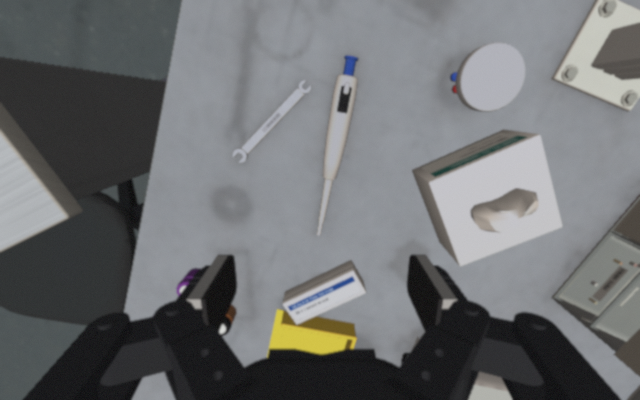

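The wrist view still shows the start pose: the call was refused because every key is needed. The purple jar, amber jar and pan are at the lower edge near (190,283), (228,318) and (310,335). I'll send the move again with all keys.

Emit:
servo_tool(deltas=[{"x":-0.027,"y":-0.021,"z":0,"wx":0,"wy":0,"wz":8.5,"claw":-0.6},{"x":-0.054,"y":-0.042,"z":0,"wx":0,"wy":0,"wz":17,"claw":-0.6},{"x":-0.08,"y":-0.063,"z":0,"wx":0,"wy":0,"wz":25.5,"claw":-0.6},{"x":-0.107,"y":-0.084,"z":0,"wx":0,"wy":0,"wz":34,"claw":-0.6},{"x":-0.134,"y":-0.105,"z":0,"wx":0,"wy":0,"wz":42.5,"claw":-0.6},{"x":-0.16,"y":-0.126,"z":0,"wx":0,"wy":0,"wz":51,"claw":-0.6},{"x":-0.188,"y":-0.147,"z":0,"wx":0,"wy":0,"wz":59.5,"claw":-0.6},{"x":-0.214,"y":-0.168,"z":0,"wx":0,"wy":0,"wz":68,"claw":-0.6},{"x":-0.241,"y":-0.189,"z":0,"wx":0,"wy":0,"wz":76.5,"claw":-0.6},{"x":-0.268,"y":-0.21,"z":0,"wx":0,"wy":0,"wz":85,"claw":-0.6},{"x":-0.268,"y":-0.21,"z":0,"wx":0,"wy":0,"wz":93.5,"claw":-0.6},{"x":-0.268,"y":-0.21,"z":0,"wx":0,"wy":0,"wz":102,"claw":-0.6}])

```text
t: 1.35
eef_pos: [0.3876, 0.1926, 0.2054]
eef_rot: [0.898, 0.441, -0.0, -0.0]
wrist_force: [1.4, -0.3, -0.5]
width: 0.0171
finger_force: 0.0
```

Run:
```python
from h import *
o=get_obs();print(o["t"],o["eef_pos"],o["eef_rot"],o["width"],o["wrist_force"],o["joint_positions"])
c=camera("wrist");save(c,"w2.png");np.save("w2.npy",c,allow_pickle=True);print(np.round(c["world_from_camera"],3).tolist())
```

```text
1.35 [0.38755537 0.19260406 0.20542935] [ 8.97566748e-01  4.40878505e-01 -2.58520398e-04 -1.02001241e-04] 0.017084350986467413 [ 1.41562967 -0.30144297 -0.46780349] [1.86228202e-01 1.74430150e-01 1.59568733e+00 5.96828279e-05
 1.37202792e+00 8.43858287e-01]
[[0.791, 0.582, 0.188, 0.436], [-0.612, 0.752, 0.245, 0.256], [0.001, -0.308, 0.951, 0.375], [0.0, 0.0, 0.0, 1.0]]
```

View pics/w2.png

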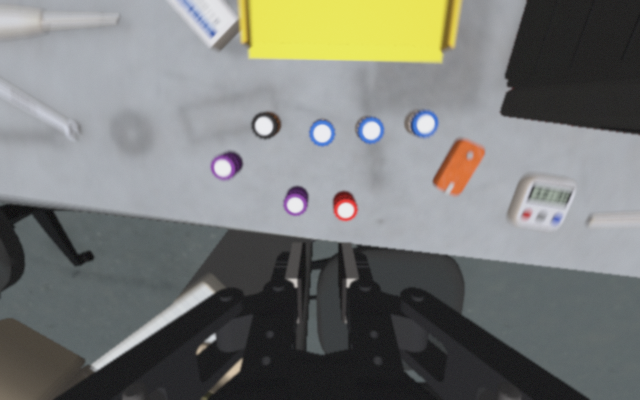

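The wrist view shows the pan's front edge from (250,60) to (442,62), and the blue caps at (322,132), (370,130) and (424,123). The amber jar is at (264,125), the purple ones at (296,202) and (226,166), the red at (345,207), and the cutter at (459,166). Now I measure these in tool axes.

Run:
```python
from h import *
from scipy.spatial.transform import Rotation as R
c=np.load("w2.npy",allow_pickle=True).item();o=get_obs()
Rt=R.from_quat(o["eef_rot"]).as_matrix();P=o["eef_pos"]
def rep(n,u,v,z):
    w=onplane(c,u,v,z);d=Rt.T@(w-P);print(n,(u,v),"world",w.round(4),"tool xy",d[:2].round(4))
h=cv2.cvtColor(c["image"],cv2.COLOR_RGB2HSV)
for n,u,v in [("C",322,132),("B",370,130),("A",424,123),("amber",264,125),("pur1",296,202),("pur2",226,166),("red",345,207)]:
    k=np.zeros(h.shape[:2],np.uint8);k[v-10:v+11,u-10:u+11]=255   # white disc on cap
    m=cv2.bitwise_and(cv2.inRange(h,(0,0,190),(179,50,255)),k)
    N,l,st,ce=cv2.connectedComponentsWithStats(m);i=1+st[1:,4].argmax();rep(n,*ce[i].round(1),.036)
y=cv2.inRange(h,(22,100,60),(38,255,255))
for u in(265,300,345,390,430): rep("front",u,np.where(y[:100,u])[0].max()+.5,0)
for n,u,v,z in [("L corner",249,60,0),("R corner",443,62,0),("L wall top front",243,43,.031),("R wall top",453,47,.031),("cutter near",436,183,.02),("cutter top",460,140,.02),("stack",503,115,0),("stack",510,82,.0)]: rep(n,u,v,z)
for u,v in [(510,112),(600,125)]:
    d=c["z_map"][v,u];q,r=ray(c,u,v);print((u,v),(q+r*d).round(3))
```

```text
C (np.float64(321.7), np.float64(133.0)) world [0.417 0.231 0.036] tool xy [ 0.0483 -0.    ]
B (np.float64(371.0), np.float64(130.1)) world [0.4625 0.1998 0.036 ] tool xy [0.0518 0.055 ]
A (np.float64(425.2), np.float64(123.8)) world [0.5139 0.1686 0.036 ] tool xy [0.0589 0.1147]
amber (np.float64(263.5), np.float64(125.6)) world [0.3708 0.277  0.036 ] tool xy [ 0.056  -0.0647]
pur1 (np.float64(294.7), np.float64(204.6)) world [0.3394 0.1839 0.036 ] tool xy [-0.0366 -0.0321]
pur2 (np.float64(222.6), np.float64(167.9)) world [0.3018 0.27   0.036 ] tool xy [ 0.008  -0.1148]
red (np.float64(345.3), np.float64(209.9)) world [0.3837 0.141  0.036 ] tool xy [-0.0431  0.0292]
front (265, np.float64(57.5)) world [0.4154 0.3354 0.    ] tool xy [ 0.1295 -0.0656]
front (300, np.float64(58.5)) world [0.4466 0.31   0.    ] tool xy [ 0.1287 -0.0254]
front (345, np.float64(59.5)) world [0.4869 0.2775 0.    ] tool xy [0.128  0.0264]
front (390, np.float64(60.5)) world [0.5273 0.2449 0.    ] tool xy [0.1272 0.0784]
front (430, np.float64(61.5)) world [0.5632 0.2157 0.    ] tool xy [0.1264 0.1246]
L corner (249, 60) world [0.3991 0.3447 0.    ] tool xy [ 0.1268 -0.0841]
R corner (443, 62) world [0.5748 0.2061 0.    ] tool xy [0.1259 0.1396]
L wall top front (243, 43) world [0.408  0.3531 0.031 ] tool xy [ 0.1389 -0.0823]
R wall top (453, 47) world [0.5788 0.2162 0.031 ] tool xy [0.1364 0.1365]
cutter near (436, 183) world [0.4908 0.0954 0.02  ] tool xy [-0.013   0.1417]
cutter top (460, 140) world [0.5403 0.1234 0.02  ] tool xy [0.0395 0.1634]
stack (503, 115) world [0.6022 0.1103 0.    ] tool xy [0.0674 0.2203]
stack (510, 82) world [0.6259 0.1392 0.    ] tool xy [0.1047 0.2211]
(510, 112) [0.583 0.132 0.06 ]
(600, 125) [0.597 0.111 0.138]
```

The wrist and top views agree to within 2 mm: the front edge is at tool x = 0.127 and the jars are at (0.048, 0), (0.052, 0.055) and (0.059, 0.115). Going down behind the first jar and feeling for the bench.

Emit:
servo_tool(deltas=[{"x":0.005,"y":0,"z":0.045,"wx":0,"wy":0,"wz":0,"claw":-0.6},{"x":0.005,"y":0,"z":0.09,"wx":0,"wy":0,"wz":0,"claw":-0.6},{"x":0.005,"y":0,"z":0.13,"wx":0,"wy":0,"wz":0,"claw":-0.6},{"x":0.005,"y":0,"z":0.155,"wx":0,"wy":0,"wz":0,"claw":-0.6},{"x":0.005,"y":0,"z":0.165,"wx":0,"wy":0,"wz":0,"claw":-0.6},{"x":0.005,"y":0,"z":0.165,"wx":0,"wy":0,"wz":0,"claw":-0.6}])

```text
t: 2.0
eef_pos: [0.3899, 0.1975, 0.0401]
eef_rot: [0.895, 0.445, -0.001, -0.0]
wrist_force: [0.7, 0.7, 1.0]
width: 0.0171
finger_force: 0.0
```

Emit:
servo_tool(deltas=[{"x":0,"y":0,"z":0.006,"wx":0,"wy":0,"wz":0,"claw":-0.6},{"x":0,"y":0,"z":0.012,"wx":0,"wy":0,"wz":0,"claw":-0.6},{"x":0,"y":0,"z":0.016,"wx":0,"wy":0,"wz":0,"claw":-0.6},{"x":0,"y":0,"z":0.016,"wx":0,"wy":0,"wz":0,"claw":-0.6}])

```text
t: 2.4
eef_pos: [0.3902, 0.1975, 0.0245]
eef_rot: [0.896, 0.445, -0.0, -0.0]
wrist_force: [-0.4, -0.1, -0.4]
width: 0.017
finger_force: 0.0
```

Run:
```python
from h import *
c=camera("side")
a=cv2.resize(c["image"][130:260,230:400],None,fx=4,fy=4,interpolation=cv2.INTER_CUBIC)
cv2.imwrite("pics/s1.png",a[:,:,::-1])
```

```text
(no output)
```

View pics/s1.png

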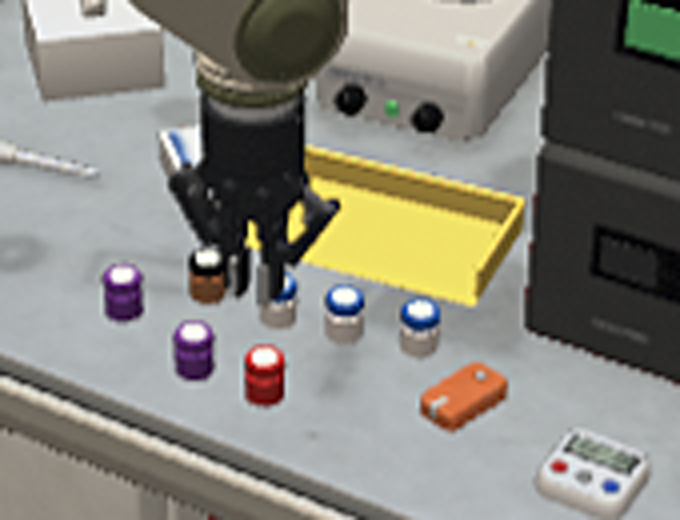

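The side crop shows the two fingers at (250,285), just behind the first blue jar at (280,300). They are clear of the purple jar at (193,350) and the amber jar at (207,275). Pushing the first jar straight in.

Emit:
servo_tool(deltas=[{"x":0.012,"y":0,"z":0.003,"wx":0,"wy":0,"wz":0,"claw":-0.6},{"x":0.022,"y":0,"z":0.003,"wx":0,"wy":0,"wz":0,"claw":-0.6},{"x":0.034,"y":0,"z":0.003,"wx":0,"wy":0,"wz":0,"claw":-0.6},{"x":0.046,"y":0,"z":0.003,"wx":0,"wy":0,"wz":0,"claw":-0.6},{"x":0.058,"y":0,"z":0.003,"wx":0,"wy":0,"wz":0,"claw":-0.6},{"x":0.07,"y":0,"z":0.003,"wx":0,"wy":0,"wz":0,"claw":-0.6},{"x":0.082,"y":0,"z":0.003,"wx":0,"wy":0,"wz":0,"claw":-0.6},{"x":0.094,"y":0,"z":0.003,"wx":0,"wy":0,"wz":0,"claw":-0.6}])

```text
t: 3.25
eef_pos: [0.4477, 0.2736, 0.0216]
eef_rot: [0.896, 0.445, 0.0, 0.0]
wrist_force: [-0.4, -0.0, -0.3]
width: 0.0174
finger_force: 0.0
```

Emit:
servo_tool(deltas=[{"x":0.01,"y":0,"z":0,"wx":0,"wy":0,"wz":0,"claw":-0.6},{"x":0.02,"y":0,"z":0,"wx":0,"wy":0,"wz":0,"claw":-0.6},{"x":0.03,"y":0,"z":0,"wx":0,"wy":0,"wz":0,"claw":-0.6},{"x":0.04,"y":0,"z":0,"wx":0,"wy":0,"wz":0,"claw":-0.6},{"x":0.05,"y":0,"z":0,"wx":0,"wy":0,"wz":0,"claw":-0.6},{"x":0.058,"y":0,"z":0,"wx":0,"wy":0,"wz":0,"claw":-0.6},{"x":0.058,"y":0,"z":0,"wx":0,"wy":0,"wz":0,"claw":-0.6}])

```text
t: 3.95
eef_pos: [0.4828, 0.3193, 0.0216]
eef_rot: [0.896, 0.445, 0.0, 0.0]
wrist_force: [-0.8, -0.5, 0.6]
width: 0.0173
finger_force: 0.0
```

Emit:
servo_tool(deltas=[{"x":-0.02,"y":0,"z":0,"wx":0,"wy":0,"wz":0,"claw":-0.6},{"x":-0.02,"y":0,"z":-0.04,"wx":0,"wy":0,"wz":0,"claw":-0.6},{"x":-0.04,"y":0.005,"z":-0.08,"wx":0,"wy":0,"wz":0,"claw":-0.6},{"x":-0.08,"y":0.03,"z":-0.11,"wx":0,"wy":0,"wz":0,"claw":-0.6},{"x":-0.12,"y":0.055,"z":-0.11,"wx":0,"wy":0,"wz":0,"claw":-0.6},{"x":-0.15,"y":0.055,"z":-0.11,"wx":0,"wy":0,"wz":0,"claw":-0.6},{"x":-0.15,"y":0.055,"z":-0.11,"wx":0,"wy":0,"wz":0,"claw":-0.6}])

```text
t: 4.65
eef_pos: [0.4334, 0.1633, 0.1319]
eef_rot: [0.896, 0.443, -0.001, 0.0]
wrist_force: [0.5, 0.2, 0.0]
width: 0.0169
finger_force: 0.0
```

```bash
cat >> h.py <<'E'
from scipy.spatial.transform import Rotation as R
def jars(c,lo=(95,110,40),hi=(125,255,255),z=.036):
    o=get_obs();Rt=R.from_quat(o["eef_rot"]).as_matrix();P=o["eef_pos"];print("tcp",P.round(4),o["eef_rot"].round(3))
    h=cv2.cvtColor(c["image"],cv2.COLOR_RGB2HSV);m=cv2.inRange(h,lo,hi)
    M=np.array([.489,.2765]);ax=np.array([.617,.787]);ay=np.array([-.787,.617])
    for cn in cv2.findContours(m,cv2.RETR_EXTERNAL,cv2.CHAIN_APPROX_NONE)[0]:
        (u,v),r=cv2.minEnclosingCircle(cn)
        if r>5:
            w=onplane(c,u,v,z);q=w[:2]-M;print((round(u),round(v)),round(r,1),w[:2].round(3),"mouth",(q@ax).round(3),(q@ay).round(3),"tool",(Rt.T@(w-P))[:2].round(4))
E
python3 - <<'E'
from h import *
c=camera("wrist");save(c,"w3.png");jars(c)
E
```

```text
tcp [0.4346 0.1647 0.132 ] [ 0.896  0.443 -0.    -0.   ]
(558, 246) 5.2 [ 0.585 -0.022] mouth -0.176 -0.26 tool [-0.057  0.233]
(261, 144) 16.7 [0.418 0.232] mouth -0.079 0.029 tool [ 0.0435 -0.0542]
(322, 141) 16.5 [0.463 0.202] mouth -0.075 -0.025 tool [ 0.0467 -0.0001]
(390, 132) 17.1 [0.514 0.172] mouth -0.067 -0.084 tool [0.0541 0.0589]
(100, 10) 16.4 [0.387 0.386] mouth 0.023 0.148 tool [ 0.1468 -0.1722]
```

View pics/w3.png

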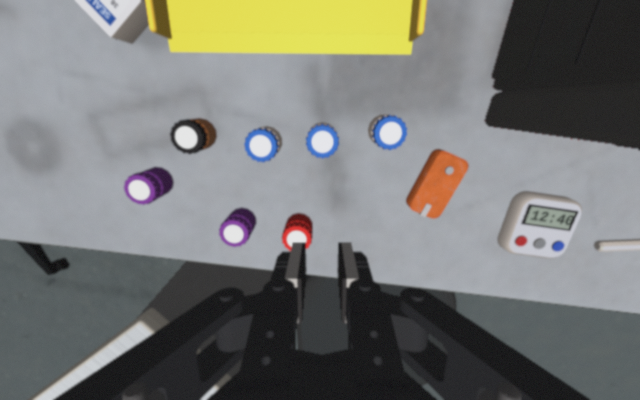

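The wrist view shows all four jars still in place, with caps at (261,144), (322,141) and (390,132) and the amber jar at (188,136). The first jar did not move, though the path ran straight through its position and no force was felt. I'll check where the fingertips really are before trying again.

Run:
```python
from h import *
o=get_obs();Rt=R.from_quat(o["eef_rot"]).as_matrix();P=o["eef_pos"];print(o["t"])
c=camera("wrist")
for u,v in [(295,250),(295,265),(300,280),(345,250),(345,265),(340,280),(322,141),(322,200),(261,144)]:
    d=c["z_map"][v,u];q,r=ray(c,u,v);w=q+r*d;print((u,v),"world",w.round(4),"tool",(Rt.T@(w-P)).round(4))
s=camera("side")
print("s1 tip on z planes",[onplane(s,296.2,206.2,z).round(4) for z in(0,.01,.03,.05)])
t=camera("top");jars(t,(95,70,40))
cv2.imwrite("pics/t2.png",cv2.resize(t["image"][140:275,240:410],None,fx=4,fy=4)[:,:,::-1])
cv2.imwrite("pics/s2.png",cv2.resize(s["image"][130:260,230:400],None,fx=4,fy=4)[:,:,::-1])
```

```text
4.7
(295, 250) world [0.4306 0.1821 0.1707] tool [ 0.0114 -0.0138 -0.0387]
(295, 265) world [0.4322 0.182  0.1865] tool [ 0.0123 -0.0124 -0.0545]
(300, 280) world [0.4335 0.1791 0.1958] tool [ 0.0108 -0.0097 -0.0638]
(345, 250) world [0.4504 0.1679 0.1721] tool [ 0.0121  0.0106 -0.0401]
(345, 265) world [0.4491 0.1676 0.1845] tool [ 0.0111  0.0097 -0.0525]
(340, 280) world [0.4422 0.1619 0.1829] tool [ 0.0024  0.0077 -0.0509]
(322, 141) world [0.4639 0.2032 0.0368] tool [ 0.0484 -0.      0.0952]
(322, 200) world [0.4239 0.1505 0.0016] tool [-1.770e-02  1.000e-04  1.304e-01]
(261, 144) world [0.4197 0.2339 0.0377] tool [ 0.046  -0.0538  0.0943]
s1 tip on z planes [array([0.41  , 0.2447, 0.    ]), array([0.4069, 0.2315, 0.01  ]), array([0.4009, 0.2051, 0.03  ]), array([0.3949, 0.1788, 0.05  ])]
tcp [0.4357 0.1664 0.1316] [ 0.896  0.445  0.    -0.   ]
(259, 229) 15.0 [0.383 0.424] mouth 0.051 0.174 tool [ 0.1736 -0.1975]
(428, 136) 7.1 [ 0.714 -0.128] mouth -0.18 -0.427 tool [-0.0667  0.4001]
(198, 58) 10.4 [0.993 0.678] mouth 0.627 -0.149 tool [0.7447 0.1347]
```

View pics/s2.png

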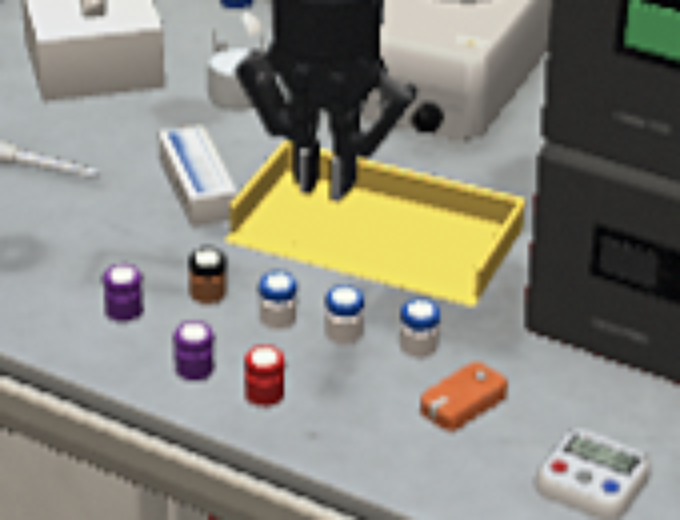

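The side crop shows the fingertips at (340,195), with all the jars untouched. In the earlier picture the tips lie near z = 0.035 rather than 0.010, so the tips sit higher than the reported TCP implies. I'll measure that offset now.

Run:
```python
from h import *
o=get_obs();Rt=R.from_quat(o["eef_rot"]).as_matrix();P=o["eef_pos"];print(P.round(4),o["joint_positions"].round(3))
c=camera("wrist");z=c["z_map"]
pts=[]
for v in range(225,400,1):
    for u in range(270,372,2):
        d=z[v,u]
        if 0<d<.32:
            q,r=ray(c,u,v);w=Rt.T@(q+r*d-P);pts.append([u,v,*w])
a=np.array(pts);a=a[np.argsort(-a[:,4])];print(a[:14].round(4))
s=camera("side")
for u,v in [(306.5,178),(315,179)]:
    dd=s["z_map"][int(v)-2,int(u)];q,r=ray(s,u,v-2);print("side depth",(q+r*dd).round(4),[ (zz,onplane(s,u,v,zz)[:2].round(3)) for zz in(.118,.13,.145,.16)])
```

```text
[0.4357 0.1664 0.1316] [0.11  0.311 1.643 0.    1.187 0.759]
[[ 2.860e+02  2.250e+02 -4.450e-02 -3.870e-02  1.258e-01]
 [ 3.120e+02  2.320e+02 -5.190e-02 -1.080e-02  1.237e-01]
 [ 3.120e+02  2.330e+02 -5.250e-02 -1.070e-02  1.225e-01]
 [ 3.100e+02  2.250e+02 -4.290e-02 -1.270e-02  1.218e-01]
 [ 3.100e+02  2.260e+02 -4.400e-02 -1.270e-02  1.218e-01]
 [ 3.120e+02  2.340e+02 -5.290e-02 -1.070e-02  1.210e-01]
 [ 3.100e+02  2.270e+02 -4.370e-02 -1.260e-02  1.184e-01]
 [ 2.860e+02  2.260e+02 -4.240e-02 -3.780e-02  1.181e-01]
 [ 3.080e+02  2.250e+02 -4.070e-02 -1.460e-02  1.166e-01]
 [ 3.100e+02  2.280e+02 -4.390e-02 -1.250e-02  1.161e-01]
 [ 2.880e+02  2.250e+02 -3.990e-02 -3.520e-02  1.148e-01]
 [ 3.100e+02  2.290e+02 -4.440e-02 -1.250e-02  1.147e-01]
 [ 2.840e+02  2.310e+02 -4.620e-02 -3.950e-02  1.138e-01]
 [ 3.080e+02  2.260e+02 -4.040e-02 -1.450e-02  1.132e-01]]
side depth [0.4221 0.1636 0.1638] [(0.118, array([0.437, 0.221])), (0.13, array([0.432, 0.203])), (0.145, array([0.427, 0.181])), (0.16, array([0.421, 0.159]))]
side depth [0.4435 0.1498 0.1659] [(0.118, array([0.46, 0.21])), (0.13, array([0.455, 0.192])), (0.145, array([0.449, 0.17 ])), (0.16, array([0.443, 0.148]))]
```

The side depth puts the tips about 25 mm above the reported TCP height, so the fingers passed over the jar. I return behind the first jar and go lower in small steps, watching the force.

Emit:
servo_tool(deltas=[{"x":0,"y":-0.03,"z":0,"wx":0,"wy":0,"wz":0,"claw":-0.6},{"x":0,"y":-0.054,"z":0.02,"wx":0,"wy":0,"wz":0,"claw":-0.6},{"x":0,"y":-0.054,"z":0.06,"wx":0,"wy":0,"wz":0,"claw":-0.6},{"x":0,"y":-0.054,"z":0.095,"wx":0,"wy":0,"wz":0,"claw":-0.6},{"x":0,"y":-0.054,"z":0.11,"wx":0,"wy":0,"wz":0,"claw":-0.6},{"x":0,"y":-0.054,"z":0.116,"wx":0,"wy":0,"wz":0,"claw":-0.6},{"x":0,"y":-0.054,"z":0.122,"wx":0,"wy":0,"wz":0,"claw":-0.6},{"x":0,"y":-0.054,"z":0.128,"wx":0,"wy":0,"wz":0,"claw":-0.6},{"x":0,"y":-0.054,"z":0.128,"wx":0,"wy":0,"wz":0,"claw":-0.6}])

```text
t: 5.85
eef_pos: [0.3924, 0.1986, 0.0035]
eef_rot: [0.896, 0.445, 0.0, 0.0]
wrist_force: [-0.4, 0.8, 0.4]
width: 0.0168
finger_force: 0.0
```

Run:
```python
from h import *
o=get_obs();P=o["eef_pos"];print(P.round(4),o["wrist_force"].round(2))
s=camera("side");z=s["z_map"]
# points of the dark fingers near the TCP, by depth
v,u=np.mgrid[170:225,275:320];best=[]
im=cv2.cvtColor(s["image"],cv2.COLOR_RGB2HSV)
for vv,uu in zip(v.ravel(),u.ravel()):
    q,r=ray(s,uu,vv);w=q+r*z[vv,uu]
    if np.hypot(*(w[:2]-P[:2]))<.026 and w[2]<.06: best.append([uu,vv,*w])
b=np.array(best);b=b[np.argsort(b[:,4])];print(b[:60:4].round(4))
cv2.imwrite("pics/s3.png",cv2.resize(s["image"][160:250,250:370],None,fx=5,fy=5,interpolation=cv2.INTER_CUBIC)[:,:,::-1])
```

```text
[0.3924 0.1986 0.0035] [-0.39  0.82  0.38]
[[ 2.920e+02  2.140e+02  3.894e-01  2.139e-01 -4.600e-03]
 [ 2.970e+02  2.150e+02  4.030e-01  2.040e-01 -3.600e-03]
 [ 2.960e+02  2.140e+02  4.009e-01  2.086e-01 -2.700e-03]
 [ 3.000e+02  2.170e+02  4.094e-01  1.905e-01 -2.400e-03]
 [ 2.870e+02  2.180e+02  3.692e-01  1.943e-01 -1.800e-03]
 [ 3.000e+02  2.160e+02  4.104e-01  1.945e-01 -1.700e-03]
 [ 2.970e+02  2.140e+02  4.036e-01  2.064e-01 -1.600e-03]
 [ 2.920e+02  2.120e+02  3.907e-01  2.196e-01 -1.200e-03]
 [ 2.900e+02  2.200e+02  3.758e-01  1.812e-01 -9.000e-04]
 [ 2.890e+02  2.160e+02  3.770e-01  2.012e-01 -7.000e-04]
 [ 2.960e+02  2.150e+02  3.991e-01  2.007e-01 -4.000e-04]
 [ 2.880e+02  2.180e+02  3.717e-01  1.912e-01  0.000e+00]
 [ 2.900e+02  2.180e+02  3.776e-01  1.895e-01  2.000e-04]
 [ 2.860e+02  2.170e+02  3.667e-01  1.971e-01  4.000e-04]
 [ 3.000e+02  2.150e+02  4.108e-01  1.966e-01  6.000e-04]]
```

View pics/s3.png

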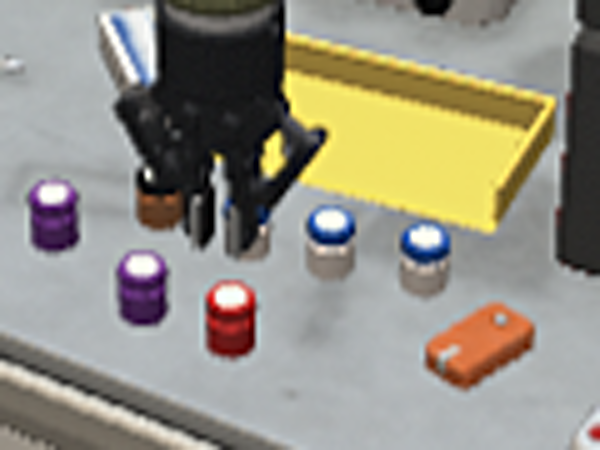

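The side crop shows the tips at (238,255), still well above the bench (z about 0.025 to 0.03) behind the first blue jar. Going lower in steps.

Emit:
servo_tool(deltas=[{"x":0,"y":0,"z":0.005,"wx":0,"wy":0,"wz":0,"claw":-0.6},{"x":0,"y":0,"z":0.01,"wx":0,"wy":0,"wz":0,"claw":-0.6},{"x":0,"y":0,"z":0.012,"wx":0,"wy":0,"wz":0,"claw":-0.6}])

```text
t: 6.2
eef_pos: [0.3922, 0.1984, -0.0087]
eef_rot: [0.896, 0.445, -0.0, -0.0]
wrist_force: [-0.2, 0.1, 0.3]
width: 0.017
finger_force: 0.0
```

Run:
```python
from h import *
o=get_obs();P=o["eef_pos"];print(P.round(4),o["wrist_force"].round(2))
s=camera("side");z=s["z_map"]
# dark finger pixels: lowest ones per column, depth-based point
g=s["image"].max(2)
for u in range(286,304):
    col=[v for v in range(195,225) if g[v,u]<95]
    if col:
        v=max(col);q,r=ray(s,u,v-1);w=q+r*z[v-1,u];print(u,v,w.round(4))
```

```text
[ 0.3922  0.1984 -0.0087] [-0.19  0.06  0.31]
286 204 [0.3813 0.2647 0.0032]
287 209 [0.3717 0.2037 0.0292]
288 201 [0.3732 0.1936 0.0662]
289 212 [0.3756 0.1931 0.0249]
290 212 [0.3799 0.1987 0.02  ]
291 221 [0.3691 0.1358 0.0349]
292 222 [0.3724 0.1374 0.0293]
293 223 [0.3739 0.1305 0.0306]
294 223 [0.3757 0.1252 0.0343]
295 223 [0.3792 0.1274 0.0319]
296 223 [0.3812 0.123  0.035 ]
297 223 [0.3847 0.1249 0.0328]
298 223 [0.3871 0.1224 0.0343]
299 222 [0.3907 0.125  0.0354]
300 211 [0.4077 0.1834 0.0301]
301 210 [0.4129 0.1921 0.0267]
302 204 [0.4099 0.167  0.0677]
303 204 [0.412  0.1633 0.07  ]
```

Emit:
servo_tool(deltas=[{"x":0,"y":0,"z":0.004,"wx":0,"wy":0,"wz":0,"claw":-0.6},{"x":0,"y":0,"z":0.008,"wx":0,"wy":0,"wz":0,"claw":-0.6},{"x":0,"y":0,"z":0.01,"wx":0,"wy":0,"wz":0,"claw":-0.6},{"x":0,"y":0,"z":0.01,"wx":0,"wy":0,"wz":0,"claw":-0.6}])

```text
t: 6.65
eef_pos: [0.3921, 0.1985, -0.0187]
eef_rot: [0.896, 0.445, -0.0, -0.0]
wrist_force: [-0.0, 0.3, -1.6]
width: 0.017
finger_force: 0.0
```

Emit:
servo_tool(deltas=[{"x":0.01,"y":0,"z":0,"wx":0,"wy":0,"wz":0,"claw":-0.6},{"x":0.02,"y":0,"z":0,"wx":0,"wy":0,"wz":0,"claw":-0.6},{"x":0.03,"y":0,"z":0,"wx":0,"wy":0,"wz":0,"claw":-0.6},{"x":0.04,"y":0,"z":0,"wx":0,"wy":0,"wz":0,"claw":-0.6},{"x":0.045,"y":0,"z":0,"wx":0,"wy":0,"wz":0,"claw":-0.6}])

```text
t: 7.15
eef_pos: [0.4203, 0.2353, -0.0184]
eef_rot: [0.896, 0.445, 0.0, 0.0]
wrist_force: [-0.3, -0.5, 0.2]
width: 0.0168
finger_force: 0.3
```

Run:
```python
from h import *
o=get_obs();print(o["wrist_force"].round(2))
c=camera("wrist");save(c,"w4.png");jars(c)
```

```text
[-0.27 -0.46  0.17]
tcp [ 0.4204  0.2355 -0.0183] [0.896 0.445 0.001 0.   ]
(440, 286) 34.5 [0.463 0.205] mouth -0.072 -0.024 tool [0.0013 0.0524]
(573, 272) 39.9 [0.513 0.176] mouth -0.064 -0.081 tool [0.0084 0.1103]
(322, 238) 35.1 [0.435 0.256] mouth -0.05 0.03 tool [ 0.0249 -0.0008]
(10, 60) 11.5 [0.389 0.377] mouth 0.018 0.14 tool [ 0.0942 -0.1102]
```

View pics/w4.png

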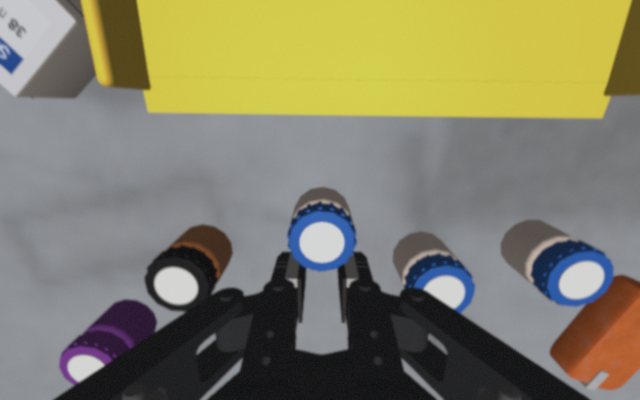

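The wrist view shows the first jar (322,238) upright and cradled between the fingers, with the amber jar at (180,285) and its neighbour at (440,286) untouched. Pushing on into the pan.

Emit:
servo_tool(deltas=[{"x":0.01,"y":0,"z":0,"wx":0,"wy":0,"wz":0,"claw":-0.6},{"x":0.02,"y":0,"z":0,"wx":0,"wy":0,"wz":0,"claw":-0.6},{"x":0.03,"y":0,"z":0,"wx":0,"wy":0,"wz":0,"claw":-0.6},{"x":0.04,"y":0,"z":0,"wx":0,"wy":0,"wz":0,"claw":-0.6},{"x":0.05,"y":0,"z":0,"wx":0,"wy":0,"wz":0,"claw":-0.6},{"x":0.06,"y":0,"z":0,"wx":0,"wy":0,"wz":0,"claw":-0.6},{"x":0.07,"y":0,"z":0,"wx":0,"wy":0,"wz":0,"claw":-0.6},{"x":0.08,"y":0,"z":0,"wx":0,"wy":0,"wz":0,"claw":-0.6},{"x":0.09,"y":0,"z":0,"wx":0,"wy":0,"wz":0,"claw":-0.6},{"x":0.1,"y":0,"z":0,"wx":0,"wy":0,"wz":0,"claw":-0.6},{"x":0.108,"y":0,"z":0,"wx":0,"wy":0,"wz":0,"claw":-0.6},{"x":0.108,"y":0,"z":0,"wx":0,"wy":0,"wz":0,"claw":-0.6}])

```text
t: 8.4
eef_pos: [0.4855, 0.3212, -0.0184]
eef_rot: [0.896, 0.445, 0.0, -0.0]
wrist_force: [-0.7, 0.5, -0.3]
width: 0.017
finger_force: 0.0
```

Run:
```python
from h import *
o=get_obs();print(o["wrist_force"].round(2))
c=camera("wrist");jars(c)
```

```text
[-0.73  0.46 -0.34]
tcp [ 0.4849  0.3207 -0.0185] [ 0.896  0.445  0.    -0.   ]
(47, 275) 55.0 [0.393 0.401] mouth 0.039 0.152 tool [ 0.0084 -0.1218]
(322, 239) 35.9 [0.5   0.341] mouth 0.058 0.031 tool [ 0.0257 -0.0005]
```

First jar is in, 58 mm past the front edge and standing. Retreating, then on to the middle jar.

Emit:
servo_tool(deltas=[{"x":-0.02,"y":0,"z":0,"wx":0,"wy":0,"wz":0,"claw":-0.6},{"x":-0.03,"y":0,"z":-0.04,"wx":0,"wy":0,"wz":0,"claw":-0.6},{"x":-0.05,"y":0.01,"z":-0.08,"wx":0,"wy":0,"wz":0,"claw":-0.6},{"x":-0.09,"y":0.03,"z":-0.08,"wx":0,"wy":0,"wz":0,"claw":-0.6},{"x":-0.13,"y":0.0525,"z":-0.08,"wx":0,"wy":0,"wz":0,"claw":-0.6},{"x":-0.15,"y":0.0525,"z":-0.08,"wx":0,"wy":0,"wz":0,"claw":-0.6},{"x":-0.15,"y":0.0525,"z":-0.08,"wx":0,"wy":0,"wz":0,"claw":-0.6},{"x":-0.15,"y":0.0525,"z":-0.04,"wx":0,"wy":0,"wz":0,"claw":-0.6},{"x":-0.15,"y":0.0525,"z":-0.012,"wx":0,"wy":0,"wz":0,"claw":-0.6},{"x":-0.15,"y":0.0525,"z":0,"wx":0,"wy":0,"wz":0,"claw":-0.6},{"x":-0.15,"y":0.0525,"z":0,"wx":0,"wy":0,"wz":0,"claw":-0.6}])

```text
t: 9.55
eef_pos: [0.4353, 0.1697, -0.0198]
eef_rot: [0.896, 0.445, -0.001, -0.001]
wrist_force: [0.2, 0.3, 0.3]
width: 0.0171
finger_force: 0.0
```

Run:
```python
from h import *
o=get_obs();print(o["wrist_force"].round(2))
c=camera("wrist");jars(c)
```

```text
[0.18 0.28 0.29]
tcp [ 0.4359  0.1697 -0.0188] [ 0.896  0.445 -0.001 -0.   ]
(329, 201) 36.7 [0.463 0.202] mouth -0.075 -0.025 tool [0.042  0.0016]
(476, 182) 41.4 [0.514 0.173] mouth -0.066 -0.083 tool [0.0497 0.06  ]
```

Emit:
servo_tool(deltas=[{"x":0.008,"y":0.001,"z":0,"wx":0,"wy":0,"wz":0,"claw":-0.6},{"x":0.016,"y":0.002,"z":0,"wx":0,"wy":0,"wz":0,"claw":-0.6},{"x":0.026,"y":0.002,"z":0,"wx":0,"wy":0,"wz":0,"claw":-0.6},{"x":0.036,"y":0.002,"z":0,"wx":0,"wy":0,"wz":0,"claw":-0.6},{"x":0.046,"y":0.002,"z":0,"wx":0,"wy":0,"wz":0,"claw":-0.6},{"x":0.056,"y":0.002,"z":0,"wx":0,"wy":0,"wz":0,"claw":-0.6},{"x":0.066,"y":0.002,"z":0,"wx":0,"wy":0,"wz":0,"claw":-0.6},{"x":0.076,"y":0.002,"z":0,"wx":0,"wy":0,"wz":0,"claw":-0.6}])

```text
t: 10.4
eef_pos: [0.4839, 0.2292, -0.0184]
eef_rot: [0.896, 0.445, -0.0, -0.0]
wrist_force: [0.2, -0.9, 0.8]
width: 0.0172
finger_force: 0.4
```

Emit:
servo_tool(deltas=[{"x":0.01,"y":0,"z":0,"wx":0,"wy":0,"wz":0,"claw":-0.6},{"x":0.02,"y":0,"z":0,"wx":0,"wy":0,"wz":0,"claw":-0.6},{"x":0.03,"y":0,"z":0,"wx":0,"wy":0,"wz":0,"claw":-0.6},{"x":0.04,"y":0,"z":0,"wx":0,"wy":0,"wz":0,"claw":-0.6},{"x":0.05,"y":0,"z":0,"wx":0,"wy":0,"wz":0,"claw":-0.6},{"x":0.06,"y":0,"z":0,"wx":0,"wy":0,"wz":0,"claw":-0.6},{"x":0.072,"y":0,"z":0,"wx":0,"wy":0,"wz":0,"claw":-0.6},{"x":0.072,"y":0,"z":0,"wx":0,"wy":0,"wz":0,"claw":-0.6}])

```text
t: 11.2
eef_pos: [0.5279, 0.2869, -0.0184]
eef_rot: [0.896, 0.445, 0.001, 0.0]
wrist_force: [-0.6, 0.0, 0.1]
width: 0.0166
finger_force: 0.0
```

Run:
```python
from h import *
o=get_obs();print(o["wrist_force"].round(2))
c=camera("wrist");jars(c)
```

```text
[-0.57  0.    0.11]
tcp [ 0.5272  0.2863 -0.0186] [0.896 0.445 0.    0.   ]
(322, 237) 35.6 [0.543 0.308] mouth 0.058 -0.023 tool [ 0.0265 -0.0007]
(194, 233) 37.0 [0.501 0.342] mouth 0.059 0.031 tool [ 0.0287 -0.0546]
```

Second jar is in too (58 mm, y = -23 mm). Moving behind the last jar, and pausing high up to measure the clearance to the stack.

Emit:
servo_tool(deltas=[{"x":-0.02,"y":0,"z":0,"wx":0,"wy":0,"wz":0,"claw":-0.6},{"x":-0.03,"y":0,"z":-0.04,"wx":0,"wy":0,"wz":0,"claw":-0.6},{"x":-0.06,"y":0.01,"z":-0.08,"wx":0,"wy":0,"wz":0,"claw":-0.6},{"x":-0.1,"y":0.025,"z":-0.08,"wx":0,"wy":0,"wz":0,"claw":-0.6},{"x":-0.14,"y":0.045,"z":-0.08,"wx":0,"wy":0,"wz":0,"claw":-0.6},{"x":-0.14,"y":0.058,"z":-0.08,"wx":0,"wy":0,"wz":0,"claw":-0.6},{"x":-0.14,"y":0.058,"z":-0.08,"wx":0,"wy":0,"wz":0,"claw":-0.6}])

```text
t: 11.95
eef_pos: [0.4896, 0.138, 0.0619]
eef_rot: [0.896, 0.443, 0.001, 0.0]
wrist_force: [0.4, 0.6, 0.1]
width: 0.017
finger_force: 0.0
```

Run:
```python
from h import *
o=get_obs();Rt=R.from_quat(o["eef_rot"]).as_matrix();P=o["eef_pos"]
c=camera("wrist");jars(c)
for n in("wrist","side","top"):
    c=camera(n);v,u=np.mgrid[0:400:3,0:640:3];u=u.ravel();v=v.ravel()
    K=c["intrinsics"];p=cv2.undistortPoints(np.stack([u,v],1).astype(float)[:,None],np.array(K),np.array(c["dist"]))[:,0]
    d=c["z_map"][v,u];T=np.array(c["world_from_camera"])
    w=(T[:3,:3]@np.stack([p[:,0]*d,-p[:,1]*d,-d])).T+T[:3,3];t=(w-P)@Rt
    for z0,z1 in((.05,.1),(.1,.2),(.2,.4),(.4,.7)):
        m=(d>0)&(w[:,2]>z0)&(w[:,2]<z1)&(t[:,0]>-.08)&(t[:,0]<.25)&(t[:,1]>.0)&(t[:,1]<.35)
        if m.sum()>5: print(n,z0,"tool y hist",np.histogram(t[m,1],bins=np.arange(0,.36,.02))[0])
```

```text
tcp [0.4891 0.1391 0.0617] [ 0.896  0.444  0.    -0.   ]
(544, 300) 6.8 [ 0.587 -0.019] mouth -0.172 -0.259 tool [-0.0665  0.1735]
(321, 163) 22.0 [0.514 0.172] mouth -0.067 -0.084 tool [0.0415 0.0001]
wrist 0.05 tool y hist [ 18   0   0 218 852   0   0   0   0   0   0   0   0   0   0   0   0]
wrist 0.1 tool y hist [ 885  667  648  929 1768    1    0    0    0    0    0    0    0    0
    0    0    0]
side 0.05 tool y hist [ 1  0  0  0  8 10  9 10 10 12 10 11 10 12 12 10 12]
side 0.1 tool y hist [22  9 10  2 22 21 24 23 25 22 25 26 25 23 27 27 28]
side 0.2 tool y hist [55 66 35 17 47 50 54 54 53 57 55 57 58 60 60 62 63]
side 0.4 tool y hist [  8   2   0   9  79  93  88 102  94 102 105 110 114 117 123 126 132]
top 0.05 tool y hist [ 0  0  0  0 11  8  0  1  1  2  2  1  1  2  1  2  1]
top 0.1 tool y hist [ 0  0  0  0 44 18  5  5  4  5  4  3  5  4  5  5  2]
top 0.2 tool y hist [ 36  20  11   3 162  56  14  11   9  14  11  12  10   9   8  10   8]
top 0.4 tool y hist [  9   2   0  64 536 206  64  52  65  53  40  39  40  34  31  20  13]
```

Run:
```python
from h import *
o=get_obs();Rt=R.from_quat(o["eef_rot"]).as_matrix();P=o["eef_pos"]
for n in("side","top"):
    c=camera(n);v,u=np.mgrid[0:400,0:640];u=u.ravel();v=v.ravel()
    p=cv2.undistortPoints(np.stack([u,v],1).astype(float)[:,None],np.array(c["intrinsics"]),np.array(c["dist"]))[:,0]
    d=c["z_map"][v,u];T=np.array(c["world_from_camera"])
    w=(T[:3,:3]@np.stack([p[:,0]*d,-p[:,1]*d,-d])).T+T[:3,3];t=(w-P)@Rt
    for z0,z1 in((.1,.2),(.2,.3),(.3,.4),(.4,.55)):
      for x0,x1 in((-.1,-.05),(-.05,0),(0,.05),(.05,.1),(.1,.2)):
        m=(d>0)&(w[:,2]>z0)&(w[:,2]<z1)&(t[:,0]>x0)&(t[:,0]<x1)&(t[:,1]>.02)&(t[:,1]<.12)
        if m.sum()>5: print(n,z0,"x",x0,np.histogram(t[m,1],bins=np.arange(.02,.121,.01))[0])
```

```text
side 0.1 x -0.05 [73 40 53 32 12  0  0  0  0  0]
side 0.1 x 0 [ 16   6   7   3   4   0  76  94  98 100]
side 0.1 x 0.05 [0 0 0 0 0 0 4 3 2 2]
side 0.2 x -0.05 [119 112   4   0   0   0   0   0   0   0]
side 0.2 x 0 [  0  23   1   0   0   0  77 102 104 105]
side 0.3 x -0.1 [148 134  86   8   0   0   0   0   0   0]
side 0.3 x -0.05 [  9  36  70 143 107  13   0   0   0   0]
side 0.3 x 0 [  5   1   0   0   0   0  87 120 120 129]
side 0.3 x 0.05 [0 0 0 0 0 1 6 5 4 3]
side 0.4 x -0.1 [14  2  0  0  0  0  0  0  0  0]
side 0.4 x 0 [  0   0   0   0   0   0 148 211 206 216]
side 0.4 x 0.05 [0 0 0 0 0 0 4 6 5 4]
top 0.1 x 0 [ 0  0  0  0  0  0  1  5  9 14]
top 0.1 x 0.05 [ 0  0  0  0  0  0 81 14  0  0]
top 0.1 x 0.1 [  0   0   0   0   0   0   9 206  78   0]
top 0.2 x 0 [ 0  0  0  0  0  0 29 20 23 20]
top 0.2 x 0.05 [  0   0   0   0   0   0 174  11   0   0]
top 0.2 x 0.1 [  0   0   0   0   0   0  10 268  80   0]
top 0.3 x -0.1 [0 4 3 0 0 0 0 0 0 0]
top 0.3 x -0.05 [67 68 53 43 13  0  0  0  0  0]
top 0.3 x 0 [41 22  9  0  0  0 43 36 32 33]
top 0.3 x 0.05 [  0   0   0   0   0   0 267   7   0   0]
top 0.3 x 0.1 [  0   0   0   0   0   0  41 394  79   0]
top 0.4 x -0.1 [10  1  0  0  0  0  0  0  0  0]
top 0.4 x -0.05 [17  3  0  0  0  0  0  0  0  0]
top 0.4 x 0 [  0   0   0   0   0   0 111  66  61  69]
top 0.4 x 0.05 [  0   0   0   0   0   2 556   5   0   0]
top 0.4 x 0.1 [  0   0   0   0   0   0 142 735 211   0]
```

The stack face is at tool y = 0.083 and the widest robot part is at 0.072, while the pan side is free. So I push diagonally to the left as I go forward, which opens the gap.

Emit:
servo_tool(deltas=[{"x":0,"y":-0.001,"z":0.04,"wx":0,"wy":0,"wz":0,"claw":-0.6},{"x":0,"y":-0.001,"z":0.068,"wx":0,"wy":0,"wz":0,"claw":-0.6},{"x":0,"y":-0.001,"z":0.08,"wx":0,"wy":0,"wz":0,"claw":-0.6},{"x":0.008,"y":-0.001,"z":0.08,"wx":0,"wy":0,"wz":0,"claw":-0.6},{"x":0.016,"y":-0.001,"z":0.08,"wx":0,"wy":0,"wz":0,"claw":-0.6},{"x":0.025,"y":-0.003,"z":0.08,"wx":0,"wy":0,"wz":0,"claw":-0.6},{"x":0.034,"y":-0.006,"z":0.08,"wx":0,"wy":0,"wz":0,"claw":-0.6},{"x":0.043,"y":-0.009,"z":0.08,"wx":0,"wy":0,"wz":0,"claw":-0.6},{"x":0.052,"y":-0.012,"z":0.08,"wx":0,"wy":0,"wz":0,"claw":-0.6},{"x":0.06,"y":-0.014,"z":0.08,"wx":0,"wy":0,"wz":0,"claw":-0.6}])

```text
t: 13.25
eef_pos: [0.5139, 0.1964, -0.0182]
eef_rot: [0.896, 0.445, 0.0, 0.0]
wrist_force: [0.1, -0.8, 0.8]
width: 0.0171
finger_force: 0.3
```

Run:
```python
from h import *
o=get_obs();print(o["wrist_force"].round(2))
c=camera("wrist");jars(c)
```

```text
[ 0.14 -0.76  0.78]
tcp [ 0.5144  0.1972 -0.0182] [0.896 0.445 0.001 0.   ]
(322, 238) 35.0 [0.529 0.217] mouth -0.022 -0.068 tool [ 0.0244 -0.0007]
(191, 26) 48.8 [0.541 0.308] mouth 0.057 -0.022 tool [ 0.1041 -0.0453]
(44, 30) 45.3 [0.5   0.337] mouth 0.054 0.029 tool [ 0.1028 -0.0957]
```

Emit:
servo_tool(deltas=[{"x":0.009,"y":-0.001,"z":0,"wx":0,"wy":0,"wz":0,"claw":-0.6},{"x":0.018,"y":-0.002,"z":0,"wx":0,"wy":0,"wz":0,"claw":-0.6},{"x":0.027,"y":-0.003,"z":0,"wx":0,"wy":0,"wz":0,"claw":-0.6},{"x":0.036,"y":-0.003,"z":0,"wx":0,"wy":0,"wz":0,"claw":-0.6},{"x":0.045,"y":-0.003,"z":0,"wx":0,"wy":0,"wz":0,"claw":-0.6},{"x":0.054,"y":-0.003,"z":0,"wx":0,"wy":0,"wz":0,"claw":-0.6},{"x":0.063,"y":-0.003,"z":0,"wx":0,"wy":0,"wz":0,"claw":-0.6},{"x":0.074,"y":-0.003,"z":0,"wx":0,"wy":0,"wz":0,"claw":-0.6},{"x":0.074,"y":-0.003,"z":0,"wx":0,"wy":0,"wz":0,"claw":-0.6}])

```text
t: 14.2
eef_pos: [0.5568, 0.2573, -0.0184]
eef_rot: [0.896, 0.445, 0.001, 0.0]
wrist_force: [0.0, -0.8, -0.1]
width: 0.0169
finger_force: 0.0
```

Emit:
servo_tool(deltas=[{"x":-0.02,"y":0,"z":0,"wx":0,"wy":0,"wz":0,"claw":-0.6},{"x":-0.04,"y":0,"z":-0.03,"wx":0,"wy":0,"wz":0,"claw":-0.6},{"x":-0.06,"y":-0.01,"z":-0.07,"wx":0,"wy":0,"wz":0,"claw":-0.6},{"x":-0.08,"y":-0.03,"z":-0.11,"wx":0,"wy":0,"wz":0,"claw":-0.6},{"x":-0.1,"y":-0.06,"z":-0.14,"wx":0,"wy":0,"wz":0,"claw":-0.6},{"x":-0.1,"y":-0.06,"z":-0.17,"wx":0,"wy":0,"wz":0,"claw":-0.6},{"x":-0.1,"y":-0.06,"z":-0.2,"wx":0,"wy":0,"wz":0,"claw":-0.6},{"x":-0.1,"y":-0.06,"z":-0.2,"wx":0,"wy":0,"wz":0,"claw":-0.6}])

```text
t: 15.0
eef_pos: [0.449, 0.2132, 0.1854]
eef_rot: [0.896, 0.445, 0.004, 0.001]
wrist_force: [0.7, 0.1, -1.1]
width: 0.0173
finger_force: 0.0
```

Run:
```python
from h import *
o=get_obs();print(o["t"],o["wrist_force"].round(2))
c=camera("wrist");jars(c);save(c,"w5.png")
h=cv2.cvtColor(c["image"],cv2.COLOR_RGB2HSV)
m=cv2.inRange(h,(0,0,190),(179,50,255))   # white discs: jars incl. amber
N,l,st,ce=cv2.connectedComponentsWithStats(m)
for i in range(1,N):
    if 80<st[i,4]<1200: print("disc",ce[i].round(),st[i,4],onplane(c,*ce[i],.036)[:2].round(4))
print("amber was 0.3708 0.277; others pur1 .339 .184 pur2 .302 .270 red .384 .141")
t=camera("top");h=cv2.cvtColor(t["image"],cv2.COLOR_RGB2HSV)
m=cv2.inRange(h,(5,120,60),(18,255,255));v,u=np.where(m[150:230,340:390]);print("cutter",onplane(t,u.mean()+340,v.mean()+150,.02).round(4))
```

```text
15.0 [ 0.74  0.14 -1.14]
tcp [0.4482 0.2129 0.1831] [0.896 0.445 0.002 0.   ]
(635, 260) 5.4 [ 0.691 -0.095] mouth -0.168 -0.388 tool [-0.0994  0.3793]
(144, 58) 6.5 [0.385 0.416] mouth 0.046 0.167 tool [ 0.1231 -0.173 ]
(381, 56) 16.1 [0.571 0.278] mouth 0.051 -0.064 tool [0.1253 0.0584]
(339, 49) 16.0 [0.542 0.307] mouth 0.057 -0.023 tool [0.1314 0.0177]
(284, 47) 16.2 [0.501 0.341] mouth 0.058 0.031 tool [ 0.1331 -0.036 ]
(116, 29) 30.9 [0.384 0.448] mouth 0.07 0.189 tool [ 0.148  -0.1938]
disc [283.  46.] 334 [0.5001 0.3417]
disc [339.  48.] 332 [0.5431 0.3076]
disc [382.  55.] 327 [0.5723 0.2774]
disc [34. 75.] 330 [0.2886 0.4694]
disc [ 19. 170.] 286 [0.1961 0.4201]
disc [229. 178.] 214 [0.3693 0.2764]
disc [189. 219.] 213 [0.3001 0.2689]
disc [524. 229.] 133 [0.6022 0.0223]
disc [513. 257.] 759 [ 0.576 -0.003]
disc [263. 254.] 191 [0.3392 0.183 ]
disc [315. 258.] 166 [0.3842 0.141 ]
disc [596. 263.] 209 [ 0.6515 -0.0713]
amber was 0.3708 0.277; others pur1 .339 .184 pur2 .302 .270 red .384 .141
cutter [0.5253 0.0813 0.02  ]
```

All three jars are in at 51, 57 and 58 mm past the front edge (28 needed). The amber jar is within 2 mm of its start, and the robot is clear.

```bash
python3 -c "
from workcell import *
print(job_done())"
```

```text
the job is handed in; nothing more can be done
None
```

I handed the job in at 15 s of the 58 s allowed: all three blue-capped jars are in the pan, measured 51, 57 and 58 mm past the front edge. The amber jar is within about 2 mm of its start. The first pass ran over the jars without moving any, because the fingertips sit about 25 mm higher than the reported tool position implies; I corrected for that. A rough final check put the tube cutter about 14 mm from its first reading (limit 20 mm); I think that is measurement error but did not confirm it, and I did not re-measure the film box, small bottle, timer or marker.

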